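# Hang the marver paddle on its peg

### The job

The graphite paddle stands in the guarded cooling stand, where only the flat faces of its handle can be taken, with the fingers over the eye. Stand it in the slot of the dark bench block, right down on the slot's bottom, and let go; then take it again so that the eye is free (by the eye's narrow edges) and hang it by the eye on the peg of the tool post, past the red knob, hanging straight down and still. Do not shift or tip the two rod jars or the bottle.

Things in the scene. Friction and masses are not known exactly. Their poses are not given: they have to be found in the camera images.
- paddle: Paddle, about 0.22 kg, upright in the cooling stand at the start. Origin: centre of its lower end; z up the handle, x normal to its flat faces, y across; symmetric. z 0-70 mm: black graphite pad 56 wide (y), 20 thick (x). 70-140: pale wooden handle 20 wide, 10 thick. 140-186: wooden eye plate 46 wide, 10 thick, flush with the handle, with a round 28 mm through hole along x
- eye (a point): Centre of the paddle's hole, 163 mm above its lower end and 23 mm below its upper end; axes as the paddle's
- cooling_stand: Fixed aluminium block 90 (x) by 100 (y) by 40 mm high, origin at its underside's centre. Slot 25 (x) by 62 (y) mm, floor 10 mm above the underside, holds the paddle's pad (axes parallel). Two steel guards, 24 mm wide (x), 4 thick, at y = -36 and +36 mm, rise to 187 mm and cover the paddle's edges; open towards -x and +x. Lift the paddle over 30 mm, then take it out along x
- bench_block: Fixed dark graphite block 85 (x) by 110 (y) by 50 mm high, origin at its underside's centre. Its upright slot, 26 (x) by 62 (y) mm, takes the paddle's pad (paddle x along block x, either way round); 7 mm sloped lead-in at the mouth (40 by 76 mm). Packing of unknown thickness lies in it: the slot's bottom is 5 to 17 mm above the block's underside, to be felt for
- slot_mouth (a point): Centre of the slot's mouth, at the block's top, 50 mm above its underside; axes as the block's
- tool_post: Fixed wooden post. Origin on its underside below the peg. Foot plate 12 mm thick, x -40 to +90 mm, 110 wide (y). Upright 22 mm square at x 45 to 67 mm, 228 mm high. It carries a level brass peg, 10 mm diameter, pointing to -x, axis 210 mm above the underside, from x = +45 mm (upright) to a red end knob 16 mm in diameter, x -37 to -45 mm
- peg_mid (a point): Point on the peg's axis midway between upright and knob (41 mm from each); x runs along the peg towards the upright, z up
- jar_yellow: Bystander: green glass jar with yellow glass rods, 68 mm in diameter, 150 mm high over the rods; origin at the centre of its underside
- jar_teal: Bystander: green glass jar with teal glass rods, 68 mm in diameter, 150 mm high over the rods; origin at the centre of its underside
- water_bottle: Bystander: clear bottle with a blue band, 62 mm in diameter, 170 mm high; origin at the centre of its underside
Things that resemble listed ones, but are neither listed nor needed, are in the scene too. There is more than one size of the paddle; the job needs the smallest. Several things have the shape of the tool_post; the one meant has the colours described above.

How it is judged:
On the way:
1. the paddle stands in the bench block's slot, down on its bottom, released and at rest (z of paddle in the frame of bench_block between 0 and 0.021 m and x of paddle in the frame of bench_block between -0.01 and 0.01 m and y of paddle in the frame of bench_block between -0.01 and 0.01 m and angle between paddle's own z axis and vertical below 0.3 rad and contact force between paddle and the fingers below 0.05 N and linear speed of paddle below 0.04 m/s and angular speed of paddle below 0.4 rad/s), for 0.2 s.
At the end, for the whole second after the job is handed in: The peg passes through the paddle's eye, whose centre is within 37 mm of the peg's middle lengthwise, 8 mm sideways, and 4 to 16 mm below its axis; the paddle hangs within 0.2 rad of upright, its faces square to the peg within 0.6 rad, borne by the post, released and at rest (x of eye in the frame of peg_mid between -0.037 and 0.037 m and y of eye in the frame of peg_mid between -0.008 and 0.008 m and z of eye in the frame of peg_mid between -0.016 and -0.004 m and angle between paddle's own z axis and vertical below 0.2 rad and angle between the x axis of paddle and the x axis of tool_post, either way round below 0.6 rad and contact force between paddle and tool_post above 0.5 N and linear speed of paddle below 0.04 m/s and angular speed of paddle below 0.4 rad/s); the robot touches nothing.
It fails at once if the jar yellow is shifted more than 25 mm or tipped (distance of jar_yellow from where it was at the start of the episode above 0.025 m or angle between jar_yellow's own z axis and vertical above 0.3 rad).
It fails at once if the jar teal is shifted more than 25 mm or tipped (distance of jar_teal from where it was at the start of the episode above 0.025 m or angle between jar_teal's own z axis and vertical above 0.3 rad).
It fails at once if the water bottle is shifted more than 25 mm or tipped (distance of water_bottle from where it was at the start of the episode above 0.025 m or angle between water_bottle's own z axis and vertical above 0.3 rad).
It also fails if it takes over 64 s, if anything falls off the work surface, if the arm or the gripper's body presses on something with over 40 N, if the wrist force passes 120 N, or if a joint passes its speed limit or range.

### The arm

A 6-joint arm with a two-finger parallel gripper is mounted at the origin on the work surface. World frame = base frame: x ahead of the robot, y to its left, z up, the work surface at z = 0. Lengths are in m, angles in rad, forces in N, time in s.
With the tool pointing down it reaches from about 0.225 to 0.875 m from the base axis. Payload 3.4 kg.
Tool frame: the origin (TCP) lies where the fingers leave the gripper's body, on its centre line; the fingertips stand 73 mm ahead of it and the grasp point (between the pads) lies 54 mm ahead of it (manip.pinch_z is the distance from the TCP to the grasp point, in m); z points along the fingers, y is the line along which they close (so a half turn about z gives the same grasp; the last joint's range is limited). The gripper opens to 85 mm and grips with 20 to 120 N. Pads are 22 mm wide; open, the fingers measure 114 mm over their backs; the gripper's body (76 mm by 85 mm) begins 54 mm behind the grasp point. The pads swing forward as they close: fully open they stand 13 mm farther back than shut.
Start: joints at [1.158, 0.276, 1.505, -0, 1.361, -0.121], TCP at [0.165, 0.551, 0.304] pointing down, gripper open.
Joint ranges: [-2.89, 2.89], [-0.75, 2.08], [0.22, 2.7], [-1.18, 4.32], [0.11, 2.71], [-2.7, 2.7]. Speed limits (rad/s): [2.57, 2.57, 3.14, 3.14, 3.14, 3.14].

### API

Orientations are given as a unit quaternion [w, x, y, z].
In Python, from rig import readout, imaging, manip gives the robot as it stands. The module is installed in compiled form; this text tells all that it offers.
- The arm moves only by the tool servo_tool, never from a script. Its argument "moves" is a list of rows, each an object with "dp": the shift along the tool's x, y, z in units of 0.2 m (1.0 is 0.2 m), a list of three; "delta_rot": the turn, a rotation vector about the tool's x, y, z in units of 0.1 rad (1.0 is 0.1 rad), a list of three; "fingers": the opening, from 0 (shut) to 1 (fully open). In form: [{"dp": [dx, dy, dz], "delta_rot": [wx, wy, wz], "fingers": fingers}, ...]. A call has 1 to 5 rows; each row shifts and turns the commanded pose from where the row before left it, along the tool's axes as they then stand; what a row does not reach is not made up. A row lasts 1/10 s, in which the tool goes at most 50 mm and 8.59 degrees, less where a joint would pass 70% of its speed; a pose out of reach is approached as far as the arm can. A call with a number of a shift or a turn outside -1 to 1 is refused whole. A call with a gripper value outside its range is refused whole. The fingers move at their own pace and stop on an object; "force" is the grip in N (left out, the last holds). Time passes only in rows, so rows that do not move let the fingers close. It gives the time, the measured TCP pose, the force, the opening and the grip force at its end, in the units of the state.
- readout.get_state(): the state, without advancing time (a new reading comes with each control period).
- imaging.get_image(name): name is "scene" or "top" or "wrist"; returns (picture, depth): 384x512x3 uint8, red, green, blue; 384x512 float32, m along the optical axis (not along the pixel's ray), 0 where there is no reading.
- imaging.calibration(name): a dict with "intrinsics" (3x3 intrinsics, pixels), "R" (3x3) and "t" (3): a world point X has camera coordinates R X + t; the wrist camera has in their place "hand_eye" (4x4, takes a point from camera to tool coordinates, whose origin is the TCP and whose axes are the flange's). Camera axes: x right, y down, z forward; pixel columns grow to the right and rows downward; lengths in m; the calibration is good to about 2 mm. A picture is of the moment at which its call begins: read the wrist's pose just before it. calibration takes no time and is no camera call.
- manip.sign_off(): hands the job in; it is judged then, once.
The state is a dict: "clock": time; "qpos": joint angles; "qd": joint speeds; "effort": joint torques, N m; "position": TCP position; "ee_rot": TCP orientation; "contact_force": force on the tool from outside, world axes, zero at the start; "moment": the same for the moment, N m; "width": finger opening in m; "gripper_force": force on a finger pad.
Only numpy, scipy, OpenCV 4.12 (cv2) and the standard library are available. Lean on these libraries where they do the work, as an engineer would, in place of code of your own. Each camera call takes 0.05 s, during which the arm holds its last target. There are 200 camera calls.

## Working session

There is one attempt and no reset: what is moved stays moved. The work goes in short steps, Python scripts to look and compute and a tool call to move; the robot and the scene stay as the last step left them, time stands still between calls to the robot, and variables do not carry over. Pictures are saved under pics/ and viewed, at most 10 in all, crops included, and the job is handed in when it is done.

Besides the shell and the picture viewer there is one more tool, called after ">>>" by a JSON object that holds its "api" and its "payload", one argument or row to a line. servo_tool: Moves the arm, as the interface text tells. Its arguments: {"type":"object","properties":{"moves":{"type":"array"},"force":{"type":"number"}},"required":["moves"]}

```bash
mkdir -p pics; cat > h.py <<'E'
import numpy as np, cv2
from rig import readout, imaging, manip
from scipy.spatial.transform import Rotation as Ro
def cloud(name):
    s=readout.get_state()
    im,d=imaging.get_image(name); c=imaging.calibration(name); K=np.array(c['intrinsics'])
    v,u=np.mgrid[:384,:512]
    P=np.stack([(u-K[0,2])/K[0,0]*d,(v-K[1,2])/K[1,1]*d,d],-1)
    if 'R' in c: W=(P-np.array(c['t']))@np.array(c['R'])
    else:
        H=np.array(c['hand_eye']); q=s['ee_rot']
        R=Ro.from_quat([q[1],q[2],q[3],q[0]]).as_matrix()
        W=(P@H[:3,:3].T+H[:3,3])@R.T+np.array(s['position'])
    W[d==0]=np.nan
    return im,d,W
E
python3 - <<'E'
from h import *
s=readout.get_state(); print({k:np.round(v,3) for k,v in s.items()},manip.pinch_z)
for n in('scene','top'):
    im,d,W=cloud(n); np.savez('pics/'+n,im=im,d=d,W=W); cv2.imwrite(f'pics/{n}.png',im[:,:,::-1])
    c=imaging.calibration(n); print(n,-np.array(c['R']).T@c['t'],c['intrinsics'][0])
print(imaging.calibration('wrist'))
a=cv2.imread('pics/scene.png');b=cv2.imread('pics/top.png')
cv2.imwrite('pics/a1.png',cv2.resize(a,(800,600)));cv2.imwrite('pics/b1.png',cv2.resize(b,(800,600)))
E
```

```text
{'clock': np.float64(0.0), 'qpos': array([ 1.158,  0.277,  1.506,  0.   ,  1.361, -0.121]), 'qd': array([ 0.001,  0.   , -0.   ,  0.002, -0.001,  0.   ]), 'effort': array([-1.0000e-03, -4.1678e+01, -2.4581e+01, -0.0000e+00,  1.1000e-02,
       -0.0000e+00]), 'position': array([0.165, 0.55 , 0.303]), 'ee_rot': array([-0.   ,  0.145,  0.989, -0.001]), 'contact_force': array([ 0.813,  0.574, -0.184]), 'moment': array([-0.021,  0.009,  0.027]), 'gripper_force': np.float64(0.0), 'width': np.float64(0.085)} 0.0539
scene [ 1.14728039 -0.14345529  1.0490985 ] [399.0318931    0.         262.30388127]
top [ 0.37331699 -0.00229633  1.14385726] [371.39087409   0.         254.76830288]
{'intrinsics': array([[316.42768838,   0.        , 254.01140462],
       [  0.        , 316.42768838, 199.7828542 ],
       [  0.        ,   0.        ,   1.        ]]), 'hand_eye': array([[ 3.44555714e-05, -9.50132976e-01, -3.11845037e-01,
         8.13518555e-02],
       [ 9.99999933e-01, -8.05201621e-05,  3.55819132e-04,
        -6.19998109e-04],
       [-3.63185303e-04, -3.11845029e-01,  9.50132910e-01,
        -7.03788365e-02],
       [ 0.00000000e+00,  0.00000000e+00,  0.00000000e+00,
         1.00000000e+00]])}
```

View pics/a1.png

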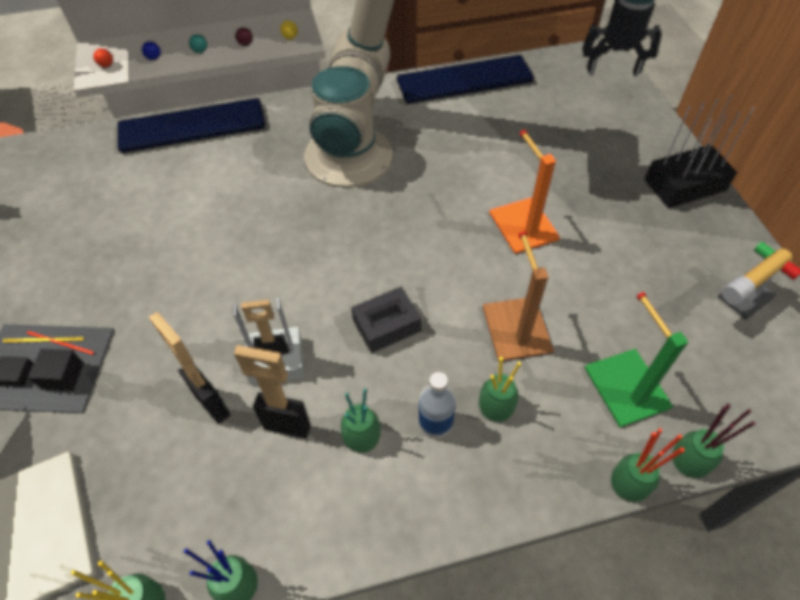

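View pics/b1.png

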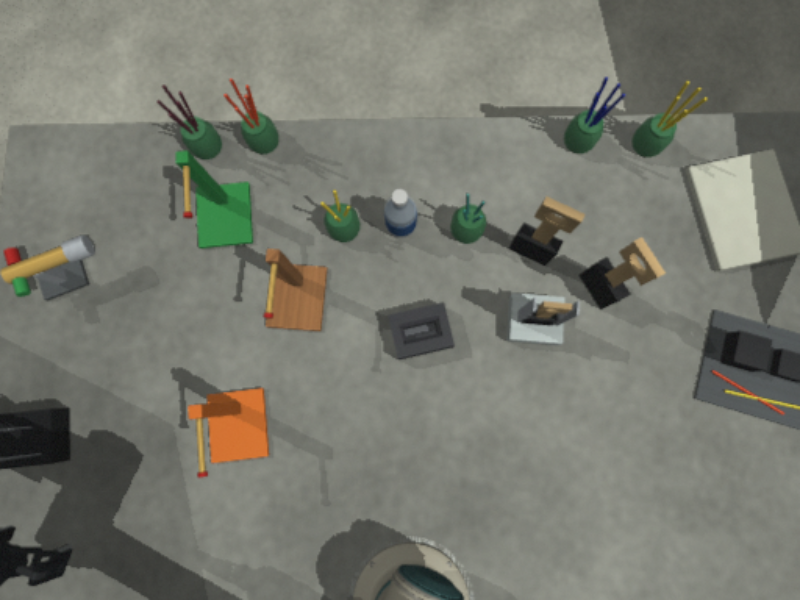

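The scene view shows the small paddle in the aluminium stand at about (262,325), the bench block at (388,318) and the wooden post at (525,300). In the top view they are at (540,318), (416,330) and (295,290). Next I measure them from depth.

```bash
python3 - <<'E'
from h import *
for n in ('top','scene'):
    D=np.load(f'pics/{n}.npz'); im,W=D['im'].astype(int),D['W']; Z=W[...,2]; R,G,B=[im[...,i] for i in range(3)]
    def rect(m,name):
        p=W[m][:,:2]*1000
        if len(p)<8: print(name,len(p));return
        r=cv2.minAreaRect(p.astype(np.float32)); print(n,name,len(p),np.round(r[0],1),np.round(r[1],1),round(r[2],1),'z',np.round(np.percentile(Z[m],[5,50,95])*1000,1), 'mean',np.round(p.mean(0),1))
    def box(x0,x1,y0,y1): return (W[...,0]>x0)&(W[...,0]<x1)&(W[...,1]>y0)&(W[...,1]<y1)
    b=box(.35,.56,-.12,.07); rect(b&(Z>.043)&(Z<.058),'block')
    rect(b&(Z>-.01)&(Z<.04)&(Z>.01)&(R<45),'low')
    s=box(.36,.56,-.33,-.14)
    rect(s&(Z>.035)&(Z<.046),'stand')
    rect(s&(Z>.175)&(Z<.2)&(R-B>35),'paddletop')
    rect(s&(Z>.175)&(Z<.2)&(R-B<25),'guardtop')
    t=box(.38,.65,.1,.4)
    rect(t&(Z>.007)&(Z<.02)&(R-B>30)&(R-G>20),'foot')
    rect(t&(Z>.222)&(Z<.24),'posttop')
    pg=t&(Z>.195)&(Z<.222)&(R-B>50); rect(pg,'peg')
    rect(t&(Z>.19)&(Z<.23)&(R>G*2.2),'knob')
    for k,bx in dict(jy=(.5,.64,.05,.2),bo=(.5,.64,-.03,.05),jt=(.5,.64,-.15,-.04)).items(): rect(box(*bx)&(Z>.03)&(Z<.25),k)
E
```

```text
top block 868 [499.5 -21.8] [ 85.3 110. ] 12.4 z [45.4 49.8 53.5] mean [498.9 -21.9]
top low 19 [502.4 -19.4] [25.4 67. ] 20.2 z [13.2 24.3 39.4] mean [510.  -31.9]
top stand 550 [ 518.7 -243.6] [101.4  87.4] 87.1 z [36.9 39.9 43.3] mean [ 508.4 -238.2]
top paddletop 84 [ 520.2 -243.8] [45.6  9.8] 85.3 z [184.  195.3 198.7] mean [ 519.9 -244.8]
top guardtop 57 [ 521.  -244.6] [76.7 22.9] 84.5 z [176.4 186.9 191. ] mean [ 521.1 -241.6]
top foot 1262 [494.6 256.5] [131.2 324.5] 62.1 z [ 8.7 12.1 15.6] mean [550.6 225.9]
top posttop 81 [603.6 222.1] [23.8 21.2] 85.1 z [223.7 227.8 230.3] mean [603.5 220.9]
top peg 135 [548.1 225.8] [11.7 89.7] 87.4 z [209.7 214.7 218.5] mean [545.6 225. ]
top knob 13 [506.8 228. ] [ 5.1 11.6] 7.5 z [211.8 217.  220.9] mean [506.1 227.5]
jy 0
top bo 247 [521.5   2.7] [32.3 71.6] 14.6 z [43.3 49.7 53.7] mean [521.4   4.1]
top jt 170 [523.7 -55.9] [52.8 32.7] 11.5 z [43.8 49.8 53. ] mean [525.1 -57.6]
scene block 685 [501.3 -24.4] [ 88.6 110.6] 12.5 z [43.9 46.7 50.1] mean [503.1 -24.9]
scene low 266 [515.7 -23.7] [ 61.2 105.5] 12.6 z [12.5 25.6 38. ] mean [523.3 -20.2]
scene stand 202 [ 517.6 -246.1] [99.5 78. ] 85.3 z [35.4 37.5 41.6] mean [ 521.4 -223.1]
scene paddletop 100 [ 523.8 -246.1] [44.6 12.7] 83.9 z [178.5 192.3 194.9] mean [ 524.8 -245.8]
scene guardtop 33 [ 525.2 -246.5] [75.6 23.3] 85.2 z [177.  182.3 186.2] mean [ 524.7 -247.4]
scene foot 909 [499.5 255.8] [140.5 323.4] 65.1 z [ 7.3  9.4 12.5] mean [568.5 222. ]
scene posttop 60 [606.  218.2] [21.9 22.2] 84.0 z [223.  225.3 227.3] mean [607.1 218.6]
scene peg 141 [561.3 220.8] [ 16.7 113.8] 83.5 z [203.7 211.  218.3] mean [560.7 220.4]
scene knob 11 [507.4 227.5] [ 4.4 15.8] 4.9 z [208.1 212.6 215.4] mean [507.8 226.7]
jy 0
scene bo 247 [521.3   1.1] [38.7 68.8] 12.8 z [33.4 45.9 49.8] mean [526.5   4.6]
scene jt 187 [525.4 -57.3] [57.1 35.8] 12.0 z [33.1 46.  49.7] mean [531.2 -60.9]
```

```bash
cat >> h.py <<'E'
def yaw(s):
    q=s['ee_rot']; R=Ro.from_quat([q[1],q[2],q[3],q[0]]).as_matrix(); return np.degrees(np.arctan2(R[1,1],R[0,1])),R
def plan(x,y,z,yd,n,s=None):
    "rows for n equal steps from the measured pose to target (tool y at yd deg)"
    s=s or readout.get_state(); p=np.array(s['position']); y0,R=yaw(s)
    dy=(yd-y0+180)%360-180; tilt=R.T@np.cross(R[:,2],[0,0,-1])  # correct tilt in tool axes
    st=(np.array([x,y,z])-p)/n
    print('from',np.round(p,4),round(y0,2),'tilt',np.round(tilt/.1,3),'F',np.round(s['contact_force'],1),'w',round(float(s['width']),4),'t',s['clock'])
    for i in range(n):
        a=np.radians(y0+dy*i/n); ty=np.array([np.cos(a),np.sin(a),0]); tx=np.array([-np.sin(a),np.cos(a),0])
        print([round(float(v)/.2,4) for v in (st@tx,st@ty,-st[2])],'rz',round(-np.radians(dy)/n/.1,3), 'mm',round(np.linalg.norm(st)*1e3,1))
E
python3 - <<'E'
from h import *
D=np.load('pics/top.npz');E=np.load('pics/scene.npz')
for n,D in(('top',D),('scene',E)):
    W=D['W'];Z=W[...,2]
    m=(Z>.06)&(Z<.4)&(W[...,0]>.3)&(W[...,0]<.9)&(abs(W[...,1])<.55)
    k,l,st,c=cv2.connectedComponentsWithStats(m.astype(np.uint8))
    for i in range(1,k):
        if st[i,4]<40: continue
        w=W[l==i]; print(n,np.round(c[i]/.64),np.round(np.percentile(w,[2,98],axis=0)*1000).tolist())
s=readout.get_state(); plan(.33,.15,.37,20,12)
E
```

```text
top [595. 118.] [[876.0, -377.0, 60.0], [899.0, -333.0, 197.0]]
top [668. 121.] [[866.0, -517.0, 61.0], [899.0, -473.0, 194.0]]
top [187. 126.] [[876.0, 400.0, 61.0], [899.0, 445.0, 195.0]]
top [251. 127.] [[886.0, 283.0, 61.0], [899.0, 322.0, 178.0]]
top [194. 178.] [[677.0, 367.0, 67.0], [786.0, 388.0, 230.0]]
top [338. 214.] [[693.0, 108.0, 60.0], [740.0, 154.0, 151.0]]
top [400. 210.] [[691.0, -13.0, 64.0], [737.0, 42.0, 173.0]]
top [469. 216.] [[687.0, -140.0, 61.0], [732.0, -95.0, 152.0]]
top [548. 227.] [[636.0, -274.0, 67.0], [683.0, -207.0, 270.0]]
top [625. 270.] [[548.0, -389.0, 66.0], [614.0, -343.0, 270.0]]
top [277. 274.] [[505.0, 210.0, 72.0], [613.0, 233.0, 230.0]]
top [548. 311.] [[507.0, -280.0, 64.0], [533.0, -206.0, 198.0]]
top [207. 415.] [[303.0, 324.0, 70.0], [366.0, 345.0, 230.0]]
scene [541. 184.] [[309.0, 321.0, 65.0], [370.0, 345.0, 225.0]]
scene [532. 289.] [[510.0, 207.0, 65.0], [618.0, 229.0, 227.0]]
scene [661. 351.] [[684.0, 365.0, 66.0], [790.0, 388.0, 226.0]]
scene [267. 364.] [[516.0, -283.0, 63.0], [689.0, -209.0, 266.0]]
scene [187. 365.] [[559.0,
[... 424 characters left out ...]
]]
scene [116. 583.] [[870.0, -519.0, 64.0], [898.0, -476.0, 197.0]]
from [0.1652 0.5504 0.3031] 73.28 tilt [-0.017 -0.002  0.   ] F [-0.4 -0.4  0.5] w 0.0854 t 0.1
[-0.1137, -0.14, -0.0279] rz 0.775 mm 36.5
[-0.1242, -0.1308, -0.0279] rz 0.775 mm 36.5
[-0.134, -0.1208, -0.0279] rz 0.775 mm 36.5
[-0.1429, -0.1101, -0.0279] rz 0.775 mm 36.5
[-0.151, -0.0987, -0.0279] rz 0.775 mm 36.5
[-0.1582, -0.0867, -0.0279] rz 0.775 mm 36.5
[-0.1644, -0.0742, -0.0279] rz 0.775 mm 36.5
[-0.1697, -0.0612, -0.0279] rz 0.775 mm 36.5
[-0.1739, -0.0479, -0.0279] rz 0.775 mm 36.5
[-0.1771, -0.0343, -0.0279] rz 0.775 mm 36.5
[-0.1792, -0.0205, -0.0279] rz 0.775 mm 36.5
[-0.1803, -0.0065, -0.0279] rz 0.775 mm 36.5
```

>>> {"api": "servo_tool", "payload": {
  "moves": [
    {"dp":[-0.114,-0.14,-0.04],"delta_rot":[0,0,0.775],"fingers":1},
    {"dp":[-0.124,-0.131,-0.04],"delta_rot":[0,0,0.775],"fingers":1},
    {"dp":[-0.134,-0.121,-0.04],"delta_rot":[0,0,0.775],"fingers":1},
    {"dp":[-0.143,-0.11,-0.04],"delta_rot":[0,0,0.775],"fingers":1},
    {"dp":[-0.151,-0.1,-0.04],"delta_rot":[0,0,0.775],"fingers":1}
  ]
}}

```text
clock: 0.6
position: [0.234, 0.3821, 0.3438]
ee_rot: [-0.0, 0.334, 0.942, -0.0]
contact_force: [-0.1, 0.5, -0.9]
width: 0.0855
gripper_force: 0.0
```

>>> {"api": "servo_tool", "payload": {
  "moves": [
    {"dp":[-0.158,-0.087,-0.03],"delta_rot":[0,0,0.775],"fingers":1},
    {"dp":[-0.164,-0.074,-0.03],"delta_rot":[0,0,0.775],"fingers":1},
    {"dp":[-0.17,-0.061,-0.02],"delta_rot":[0,0,0.775],"fingers":1},
    {"dp":[-0.174,-0.048,-0.02],"delta_rot":[0,0,0.775],"fingers":1},
    {"dp":[-0.177,-0.034,-0.02],"delta_rot":[0,0,0.775],"fingers":1}
  ]
}}

```text
clock: 1.1
position: [0.3025, 0.2154, 0.3679]
ee_rot: [-0.0, 0.51, 0.86, -0.0]
contact_force: [0.2, 0.9, -0.6]
width: 0.0852
gripper_force: 0.0
```

```bash
python3 -c "
from h import *
plan(.505,-.244,.37,-5,10)"
```

```text
from [0.3025 0.2154 0.3679] 28.72 tilt [-0.002  0.     0.   ] F [ 0.2  0.9 -0.6] w 0.0852 t 1.1
[-0.2501, -0.0216, -0.0011] rz 0.588 mm 50.2
[-0.2509, -0.0068, -0.0011] rz 0.588 mm 50.2
[-0.2509, 0.008, -0.0011] rz 0.588 mm 50.2
[-0.25, 0.0227, -0.0011] rz 0.588 mm 50.2
[-0.2482, 0.0374, -0.0011] rz 0.588 mm 50.2
[-0.2456, 0.0519, -0.0011] rz 0.588 mm 50.2
[-0.2421, 0.0662, -0.0011] rz 0.588 mm 50.2
[-0.2378, 0.0804, -0.0011] rz 0.588 mm 50.2
[-0.2327, 0.0942, -0.0011] rz 0.588 mm 50.2
[-0.2267, 0.1077, -0.0011] rz 0.588 mm 50.2
```

>>> {"api": "servo_tool", "payload": {
  "moves": [
    {"dp":[-0.245,-0.02,0],"delta_rot":[0,0,0.59],"fingers":1},
    {"dp":[-0.245,-0.007,0],"delta_rot":[0,0,0.59],"fingers":1},
    {"dp":[-0.245,0.01,0],"delta_rot":[0,0,0.59],"fingers":1},
    {"dp":[-0.245,0.025,0],"delta_rot":[0,0,0.59],"fingers":1},
    {"dp":[-0.245,0.037,0],"delta_rot":[0,0,0.59],"fingers":1}
  ]
}}

```text
clock: 1.6
position: [0.4035, -0.0095, 0.3678]
ee_rot: [-0.0, 0.631, 0.776, 0.0]
contact_force: [1.3, 0.6, -0.5]
width: 0.0855
gripper_force: 0.0
```

```bash
python3 - <<'E'
from h import *
im,d,W=cloud('wrist'); np.savez('pics/w1',im=im,W=W); cv2.imwrite('pics/w1.png',im[:,:,::-1])
print(np.array(readout.get_state()['qd']).round(3))
Z=W[...,2]
def rect(m,name):
    p=W[m][:,:2]*1000
    if len(p)<8: print(name,len(p));return
    r=cv2.minAreaRect(p.astype(np.float32)); print(name,len(p),np.round(r[0],1),np.round(r[1],1),round(r[2],1),'z',np.round(np.percentile(Z[m],[5,50,95])*1000,1))
b=(W[...,0]>.42)&(W[...,0]<.58)&(W[...,1]<.07)&(W[...,1]>-.12)
rect(b&(Z>.046)&(Z<.058),'block')
s=(W[...,0]>.42)&(W[...,0]<.58)&(W[...,1]<-.18)&(W[...,1]>-.31)
rect(s&(Z>.035)&(Z<.046),'stand')
rect(s&(Z>.18)&(Z<.2)&(im[...,0].astype(int)-im[...,2]>35),'paddletop')
plan(.505,-.244,.37,-5,5)
E
```

```text
[ 0.106 -0.013  0.021  0.066  0.015  0.091]
block 4305 [497.8 -24.3] [ 85.8 110.6] 12.5 z [47.6 50.1 51.4]
stand 2055 [ 519.5 -246.7] [101.8  91.1] 84.4 z [37.8 40.  41.6]
paddletop 0
from [ 0.4072 -0.0167  0.3675] 11.38 tilt [0.011 0.089 0.   ] F [ 1.9 -5.4  0. ] w 0.085 t 1.65
[-0.2421, 0.0511, -0.0025] rz 0.572 mm 49.5
[-0.2388, 0.0648, -0.0025] rz 0.572 mm 49.5
[-0.2347, 0.0784, -0.0025] rz 0.572 mm 49.5
[-0.2299, 0.0916, -0.0025] rz 0.572 mm 49.5
[-0.2243, 0.1046, -0.0025] rz 0.572 mm 49.5
```

View pics/w1.png

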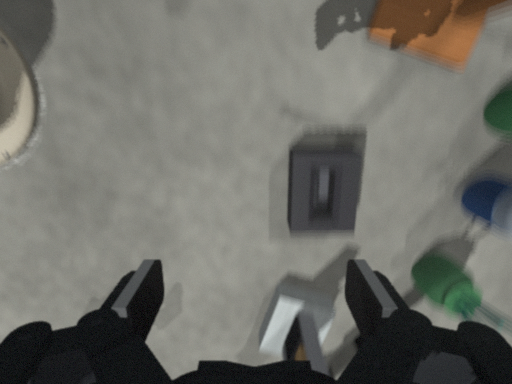

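The wrist view shows the bench block at (325,190) with its slot, and the stand with the paddle at (300,320). The arm was still settling when it was taken. Next I go over the stand.

>>> {"api": "servo_tool", "payload": {
  "moves": [
    {"dp":[-0.242,0.051,0],"delta_rot":[0,0,0.57],"fingers":1},
    {"dp":[-0.239,0.065,0],"delta_rot":[0,0,0.57],"fingers":1},
    {"dp":[-0.235,0.078,0],"delta_rot":[0,0,0.57],"fingers":1},
    {"dp":[-0.19,0.08,0],"delta_rot":[0,0,0.57],"fingers":1},
    {"dp":[-0.15,0.08,0],"delta_rot":[0,0,0.57],"fingers":1}
  ]
}}

```text
clock: 2.15
position: [0.4969, -0.2132, 0.3671]
ee_rot: [-0.0, 0.735, 0.678, -0.0]
contact_force: [0.3, 0.9, -0.8]
width: 0.0854
gripper_force: 0.0
```

>>> {"api": "servo_tool", "payload": {
  "moves": [
    {"dp":[-0.06,0.03,0],"delta_rot":[0,0,0],"fingers":1},
    {"dp":[0,0,0],"delta_rot":[0,0,0],"fingers":1},
    {"dp":[0,0,0],"delta_rot":[0,0,0],"fingers":1}
  ]
}}

```text
clock: 2.45
position: [0.5008, -0.2222, 0.3675]
ee_rot: [-0.001, 0.733, 0.68, 0.0]
contact_force: [0.8, -0.0, -0.1]
width: 0.0853
gripper_force: 0.0
```

```bash
python3 - <<'E'
from h import *
im,d,W=cloud('wrist'); cv2.imwrite('pics/w2.png',im[:,:,::-1])
print(np.array(readout.get_state()['qd']).round(3))
Z=W[...,2]
def rect(m,name):
    p=W[m][:,:2]*1000
    if len(p)<8: print(name,len(p));return
    r=cv2.minAreaRect(p.astype(np.float32)); print(name,len(p),np.round(r[0],1),np.round(r[1],1),round(r[2],1),'z',np.round(np.percentile(Z[m],[5,50,95])*1000,1))
b=(W[...,0]>.42)&(W[...,0]<.58)&(W[...,1]<.07)&(W[...,1]>-.12)
rect(b&(Z>.046)&(Z<.058),'block')
s=(W[...,0]>.42)&(W[...,0]<.58)&(W[...,1]<-.18)&(W[...,1]>-.31)
c=im[...,0].astype(int)-im[...,2]
rect(s&(Z>.035)&(Z<.046),'stand')
rect(s&(Z>.19)&(Z<.204)&(c>30),'paddletop')
rect(s&(Z>.18)&(Z<.193)&(c<25),'guards')
plan(.5215,-.245,.37,-5,2)
E
```

```text
[ 0.008 -0.011  0.001 -0.003 -0.004  0.001]
block 2452 [504.5 -54.8] [85.2 48. ] 12.4 z [47.7 50.2 51.6]
stand 3537 [ 519.8 -247. ] [100.5  90.2] 84.5 z [38.9 40.2 41.6]
paddletop 664 [ 519.5 -246.9] [46.2 10.1] 83.6 z [193.4 196.2 197.2]
guards 379 [ 519.5 -246.7] [76.  23.5] 84.7 z [181.3 186.5 188.1]
from [ 0.5007 -0.2218  0.3679] -4.27 tilt [-0.009 -0.013  0.   ] F [ 0.2 -0.3  0.5] w 0.0851 t 2.5
[-0.0539, 0.0561, -0.0053] rz 0.064 mm 15.6
[-0.0535, 0.0564, -0.0053] rz 0.064 mm 15.6
```

View pics/w2.png

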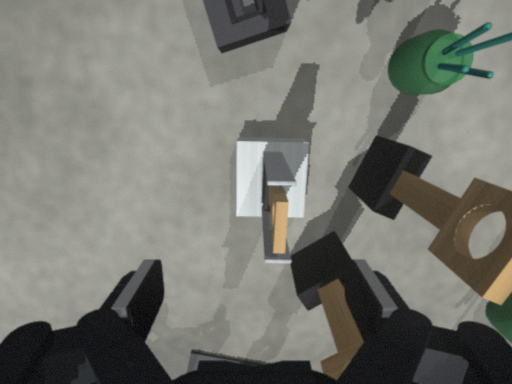

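The wrist view shows the paddle's eye edge at (280,220) between the two guards at (278,165) and (278,262). I align and go down.

```bash
python3 -c "
from h import *
plan(.5196,-.2468,.33,-5.5,2)"
```

```text
from [ 0.5007 -0.2218  0.3679] -4.27 tilt [-0.009 -0.013  0.   ] F [ 0.2 -0.3  0.5] w 0.0851 t 2.5
[-0.0587, 0.0517, 0.0947] rz 0.107 mm 24.6
[-0.0581, 0.0523, 0.0947] rz 0.107 mm 24.6
```

>>> {"api": "servo_tool", "payload": {
  "moves": [
    {"dp":[-0.0585,0.052,0.095],"delta_rot":[0,0,0.11],"fingers":1},
    {"dp":[-0.0585,0.052,0.095],"delta_rot":[0,0,0.11],"fingers":1},
    {"dp":[0,0,0.15],"delta_rot":[0,0,0],"fingers":1},
    {"dp":[0,0,0],"delta_rot":[0,0,0],"fingers":1},
    {"dp":[0,0,0],"delta_rot":[0,0,0],"fingers":1}
  ]
}}

```text
clock: 3.0
position: [0.5198, -0.247, 0.3005]
ee_rot: [-0.0, 0.74, 0.672, 0.0]
contact_force: [0.6, -0.2, -0.0]
width: 0.0849
gripper_force: 0.0
```

```bash
python3 -c "
from h import *
plan(.5196,-.2468,.206,-5.5,3)"
```

```text
from [ 0.5198 -0.247   0.3005] -5.53 tilt [-0.006 -0.007  0.   ] F [ 0.6 -0.2 -0. ] w 0.0849 t 3.0
[0.0003, -0.0004, 0.1574] rz -0.001 mm 31.5
[0.0003, -0.0004, 0.1574] rz -0.001 mm 31.5
[0.0003, -0.0004, 0.1574] rz -0.001 mm 31.5
```

>>> {"api": "servo_tool", "payload": {
  "moves": [
    {"dp":[0,0,0.157],"delta_rot":[0,0,0],"fingers":1},
    {"dp":[0,0,0.157],"delta_rot":[0,0,0],"fingers":1},
    {"dp":[0,0,0.157],"delta_rot":[0,0,0],"fingers":0.6},
    {"dp":[0,0,0],"delta_rot":[0,0,0],"fingers":0.3},
    {"dp":[0,0,0],"delta_rot":[0,0,0],"fingers":0}
  ],
  "force": 50
}}

```text
clock: 3.5
position: [0.521, -0.2484, 0.2076]
ee_rot: [0.001, 0.741, 0.672, 0.0]
contact_force: [-0.2, -0.1, 1.2]
width: 0.044
gripper_force: 0.0
```

>>> {"api": "servo_tool", "payload": {
  "moves": [
    {"dp":[0,0,0],"delta_rot":[0,0,0],"fingers":0},
    {"dp":[0,0,0],"delta_rot":[0,0,0],"fingers":0},
    {"dp":[0,0,0],"delta_rot":[0,0,0],"fingers":0},
    {"dp":[0,0,0],"delta_rot":[0,0,0],"fingers":0}
  ],
  "force": 50
}}

```text
clock: 3.9
position: [0.5211, -0.249, 0.208]
ee_rot: [0.002, 0.741, 0.672, 0.001]
contact_force: [-0.0, 0.4, 6.7]
width: 0.0091
gripper_force: 49.6
```

>>> {"api": "servo_tool", "payload": {
  "moves": [
    {"dp":[0,0,-0.06],"delta_rot":[0,0,0],"fingers":0},
    {"dp":[0,0,-0.08],"delta_rot":[0,0,0],"fingers":0},
    {"dp":[0,0,-0.08],"delta_rot":[0,0,0],"fingers":0},
    {"dp":[0,0,-0.08],"delta_rot":[0,0,0],"fingers":0},
    {"dp":[0,0,0],"delta_rot":[0,0,0],"fingers":0}
  ]
}}

```text
clock: 4.4
position: [0.5213, -0.2491, 0.2685]
ee_rot: [0.003, 0.741, 0.672, 0.001]
contact_force: [0.6, -1.1, -2.0]
width: 0.0091
gripper_force: 48.8
```

```bash
python3 - <<'E'
from h import *
plan(.40,-.237,.27,-5.5,4)
im,d,W=cloud('wrist'); cv2.imwrite('pics/w3.png',im[:,:,::-1])
Z=W[...,2]
s=(W[...,0]>.42)&(W[...,0]<.6)&(W[...,1]<-.18)&(W[...,1]>-.31)
print(np.nanpercentile(Z[s&(Z>.2)&(im[...,0].astype(int)-im[...,2]>40)],[1,50,99]))
E
```

```text
from [ 0.5213 -0.2491  0.2685] -5.62 tilt [0.049 0.023 0.   ] F [ 0.6 -1.1 -2. ] w 0.0091 t 4.4
[0.0002, -0.1524, -0.0019] rz -0.005 mm 30.5
[0.0003, -0.1524, -0.0019] rz -0.005 mm 30.5
[0.0004, -0.1524, -0.0019] rz -0.005 mm 30.5
[0.0005, -0.1524, -0.0019] rz -0.005 mm 30.5
[0.21308755 0.25638499 0.25798629]
```

View pics/w3.png

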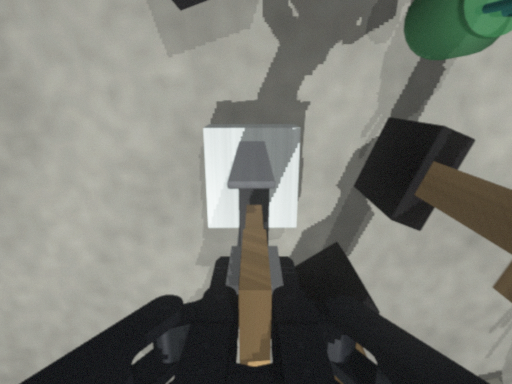

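The view shows the paddle upright in the jaws, with its eye edge at (255,300), lifted clear of the slot.

>>> {"api": "servo_tool", "payload": {
  "moves": [
    {"dp":[0,-0.1,-0.02],"delta_rot":[0.05,0.02,0],"fingers":0},
    {"dp":[0,-0.16,-0.02],"delta_rot":[0,0,0],"fingers":0},
    {"dp":[0,-0.16,-0.02],"delta_rot":[0,0,0],"fingers":0},
    {"dp":[0,-0.16,-0.02],"delta_rot":[0,0,0],"fingers":0},
    {"dp":[0,-0.05,-0.02],"delta_rot":[0,0,0],"fingers":0}
  ]
}}

```text
clock: 4.95
position: [0.3914, -0.2347, 0.2852]
ee_rot: [-0.005, 0.741, 0.671, -0.002]
contact_force: [-0.0, -0.3, -2.1]
width: 0.0088
gripper_force: 49.1
```

```bash
python3 -c "
from h import *
plan(.4995,-.0235,.29,12.5,7)"
```

```text
from [ 0.3914 -0.2347  0.2852] -5.66 tilt [-0.095 -0.042  0.   ] F [-0.  -0.3 -2.1] w 0.0088 t 4.95
[0.1577, 0.0619, -0.0034] rz -0.453 mm 33.9
[0.1548, 0.069, -0.0034] rz -0.453 mm 33.9
[0.1515, 0.0759, -0.0034] rz -0.453 mm 33.9
[0.1479, 0.0827, -0.0034] rz -0.453 mm 33.9
[0.144, 0.0893, -0.0034] rz -0.453 mm 33.9
[0.1398, 0.0958, -0.0034] rz -0.453 mm 33.9
[0.1353, 0.102, -0.0034] rz -0.453 mm 33.9
```

>>> {"api": "servo_tool", "payload": {
  "moves": [
    {"dp":[0.1,0.04,0],"delta_rot":[0,0,-0.45],"fingers":0},
    {"dp":[0.155,0.069,0],"delta_rot":[0,0,-0.45],"fingers":0},
    {"dp":[0.151,0.076,0],"delta_rot":[0,0,-0.45],"fingers":0},
    {"dp":[0.148,0.083,0],"delta_rot":[0,0,-0.45],"fingers":0},
    {"dp":[0.144,0.089,0],"delta_rot":[0,0,-0.45],"fingers":0}
  ]
}}

```text
clock: 5.45
position: [0.4674, -0.0951, 0.2857]
ee_rot: [-0.003, 0.66, 0.751, -0.0]
contact_force: [0.4, 0.1, -1.2]
width: 0.009
gripper_force: 49.1
```

>>> {"api": "servo_tool", "payload": {
  "moves": [
    {"dp":[0.14,0.096,0],"delta_rot":[0,0,-0.45],"fingers":0},
    {"dp":[0.135,0.1,0],"delta_rot":[0,0,-0.45],"fingers":0},
    {"dp":[0.05,0.02,0],"delta_rot":[0,0,0],"fingers":0},
    {"dp":[0,0,0],"delta_rot":[0,0,0],"fingers":0},
    {"dp":[0,0,0],"delta_rot":[0,0,0],"fingers":0}
  ]
}}

```text
clock: 5.95
position: [0.4986, -0.026, 0.2858]
ee_rot: [-0.003, 0.626, 0.78, -0.001]
contact_force: [0.7, -1.0, -2.0]
width: 0.0094
gripper_force: 49.2
```

```bash
python3 - <<'E'
from h import *
plan(.4995,-.0235,.255,12.5,2)
for n in('top','scene'):
    im,d,W=cloud(n); Z=W[...,2]; c=im[...,0].astype(int)-im[...,2]
    cv2.imwrite(f'pics/{n}4.png',im[:,:,::-1])
    b=(W[...,0]>.40)&(W[...,0]<.6)&(W[...,1]<.07)&(W[...,1]>-.12)
    m=b&(Z>.055)&(Z<.16)&(c<25); print(n,m.sum(), np.round(np.nanpercentile(W[m],[2,50,98],axis=0)*1000).tolist())
    m=b&(Z>.16)&(Z<.32)&(c>40); print(n,m.sum(), np.round(np.nanpercentile(W[m],[2,50,98],axis=0)*1000).tolist())
cv2.imwrite('pics/s4.png',cv2.resize(im[120:320,120:420,::-1],(800,533)))
E
```

```text
from [ 0.4986 -0.026   0.2858] 12.45 tilt [-0.055 -0.03   0.   ] F [ 0.7 -1.  -2. ] w 0.0094 t 5.95
[0.0056, 0.0035, 0.077] rz -0.005 mm 15.5
[0.0056, 0.0035, 0.077] rz -0.005 mm 15.5
top 49 [[471.0, -18.0, 55.0], [485.0, -2.0, 140.0], [495.0, 20.0, 160.0]]
top 0 [nan, nan, nan]
scene 354 [[492.0, -52.0, 88.0], [508.0, -26.0, 130.0], [515.0, 3.0, 158.0]]
scene 106 [[501.0, -47.0, 161.0], [505.0, -33.0, 194.0], [511.0, -16.0, 272.0]]
  return np.nanmean(a, axis, out=out, keepdims=keepdims)
```

View pics/s4.png

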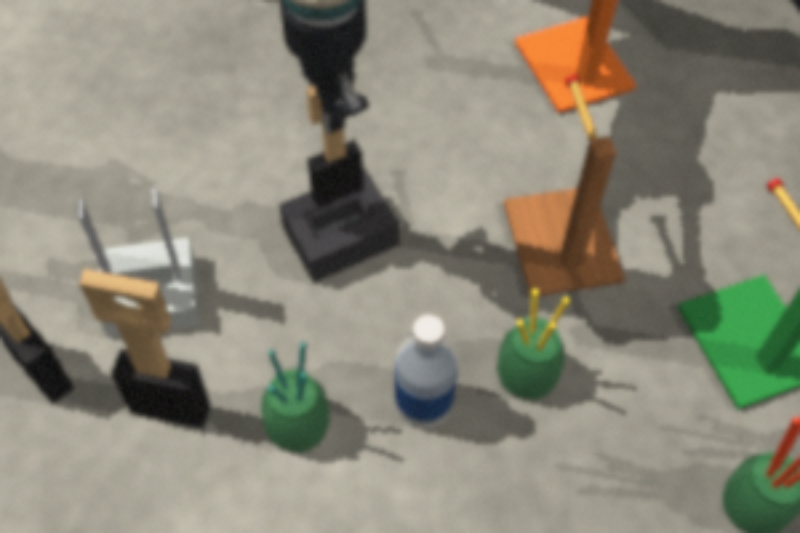

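The pad hangs over the slot at (335,180), with the slot mouth at (340,215). I shift about 2 mm and go down to feel for the bottom.

>>> {"api": "servo_tool", "payload": {
  "moves": [
    {"dp":[0.011,0.011,0.05],"delta_rot":[-0.05,-0.03,0],"fingers":0},
    {"dp":[0,0,0.07],"delta_rot":[0,0,0],"fingers":0},
    {"dp":[0,0,0.06],"delta_rot":[0,0,0],"fingers":0},
    {"dp":[0,0,0.04],"delta_rot":[0,0,0],"fingers":0},
    {"dp":[0,0,0],"delta_rot":[0,0,0],"fingers":0}
  ]
}}

```text
clock: 6.55
position: [0.5, -0.0232, 0.2409]
ee_rot: [-0.001, 0.627, 0.779, -0.0]
contact_force: [-0.6, -1.3, -2.2]
width: 0.0091
gripper_force: 49.5
```

>>> {"api": "servo_tool", "payload": {
  "moves": [
    {"dp":[0,0,0.02],"delta_rot":[0,0,0],"fingers":0},
    {"dp":[0,0,0.02],"delta_rot":[0,0,0],"fingers":0},
    {"dp":[0,0,0.02],"delta_rot":[0,0,0],"fingers":0},
    {"dp":[0,0,0],"delta_rot":[0,0,0],"fingers":0}
  ]
}}

```text
clock: 6.95
position: [0.5005, -0.0229, 0.2298]
ee_rot: [-0.0, 0.626, 0.78, 0.0]
contact_force: [0.0, 0.1, -2.8]
width: 0.0088
gripper_force: 49.5
```

>>> {"api": "servo_tool", "payload": {
  "moves": [
    {"dp":[0,0,0.02],"delta_rot":[0,0,0],"fingers":0},
    {"dp":[0,0,0.02],"delta_rot":[0,0,0],"fingers":0},
    {"dp":[0,0,0.02],"delta_rot":[0,0,0],"fingers":0},
    {"dp":[0,0,0],"delta_rot":[0,0,0],"fingers":0}
  ]
}}

```text
clock: 7.35
position: [0.5004, -0.0229, 0.2176]
ee_rot: [-0.0, 0.626, 0.78, 0.0]
contact_force: [-0.0, -1.4, -2.1]
width: 0.0089
gripper_force: 49.5
```

>>> {"api": "servo_tool", "payload": {
  "moves": [
    {"dp":[0,0,0.01],"delta_rot":[0,0,0],"fingers":0},
    {"dp":[0,0,0.01],"delta_rot":[0,0,0],"fingers":0},
    {"dp":[0,0,0],"delta_rot":[0,0,0],"fingers":0}
  ]
}}

```text
clock: 7.65
position: [0.5006, -0.0229, 0.214]
ee_rot: [0.0, 0.626, 0.78, 0.0]
contact_force: [-0.5, -0.7, -2.0]
width: 0.0092
gripper_force: 49.6
```

>>> {"api": "servo_tool", "payload": {
  "moves": [
    {"dp":[0,0,0.01],"delta_rot":[0,0,0],"fingers":0},
    {"dp":[0,0,0.01],"delta_rot":[0,0,0],"fingers":0},
    {"dp":[0,0,0],"delta_rot":[0,0,0],"fingers":0}
  ]
}}

```text
clock: 7.95
position: [0.5007, -0.0229, 0.2101]
ee_rot: [0.0, 0.626, 0.78, 0.001]
contact_force: [0.0, -1.1, -2.2]
width: 0.0092
gripper_force: 49.5
```

>>> {"api": "servo_tool", "payload": {
  "moves": [
    {"dp":[0,0,0.01],"delta_rot":[0,0,0],"fingers":0},
    {"dp":[0,0,0.01],"delta_rot":[0,0,0],"fingers":0},
    {"dp":[0,0,0],"delta_rot":[0,0,0],"fingers":0}
  ]
}}

```text
clock: 8.25
position: [0.5013, -0.0228, 0.21]
ee_rot: [0.002, 0.626, 0.78, 0.001]
contact_force: [-4.7, 0.5, 21.0]
width: 0.0088
gripper_force: 53.1
```

>>> {"api": "servo_tool", "payload": {
  "moves": [
    {"dp":[0,0,-0.015],"delta_rot":[0,0,0],"fingers":0},
    {"dp":[0,0,0],"delta_rot":[0,0,0],"fingers":0.3},
    {"dp":[0,0,0],"delta_rot":[0,0,0],"fingers":0.7},
    {"dp":[0,0,0],"delta_rot":[0,0,0],"fingers":1},
    {"dp":[0,0,0],"delta_rot":[0,0,0],"fingers":1}
  ]
}}

```text
clock: 8.75
position: [0.5005, -0.0228, 0.2089]
ee_rot: [-0.0, 0.626, 0.779, 0.0]
contact_force: [0.2, 0.1, -0.4]
width: 0.0668
gripper_force: 0.0
```

>>> {"api": "servo_tool", "payload": {
  "moves": [
    {"dp":[0,0,0],"delta_rot":[0,0,0],"fingers":1},
    {"dp":[0,0,-0.1],"delta_rot":[0,0,0],"fingers":1},
    {"dp":[0,0,-0.2],"delta_rot":[0,0,0],"fingers":1},
    {"dp":[0,0,-0.2],"delta_rot":[0,0,0],"fingers":1},
    {"dp":[0,0,-0.15],"delta_rot":[0,0,0],"fingers":1}
  ]
}}

```text
clock: 9.25
position: [0.5009, -0.023, 0.3416]
ee_rot: [0.001, 0.626, 0.78, 0.001]
contact_force: [0.4, -0.1, -0.5]
width: 0.0854
gripper_force: 0.0
```

```bash
python3 - <<'E'
from h import *
plan(.5,-.0235,.345,102.5,16)
E
```

```text
from [ 0.5009 -0.023   0.3416] 12.43 tilt [0.031 0.003 0.   ] F [ 0.4 -0.1 -0.5] w 0.0854 t 9.25
[-0.0001, -0.0003, -0.0011] rz -0.982 mm 0.2
[-0.0001, -0.0003, -0.0011] rz -0.982 mm 0.2
[-0.0, -0.0003, -0.0011] rz -0.982 mm 0.2
[-0.0, -0.0003, -0.0011] rz -0.982 mm 0.2
[0.0, -0.0003, -0.0011] rz -0.982 mm 0.2
[0.0001, -0.0003, -0.0011] rz -0.982 mm 0.2
[0.0001, -0.0003, -0.0011] rz -0.982 mm 0.2
[0.0001, -0.0003, -0.0011] rz -0.982 mm 0.2
[0.0002, -0.0003, -0.0011] rz -0.982 mm 0.2
[0.0002, -0.0003, -0.0011] rz -0.982 mm 0.2
[0.0002, -0.0003, -0.0011] rz -0.982 mm 0.2
[0.0002, -0.0002, -0.0011] rz -0.982 mm 0.2
[0.0003, -0.0002, -0.0011] rz -0.982 mm 0.2
[0.0003, -0.0002, -0.0011] rz -0.982 mm 0.2
[0.0003, -0.0002, -0.0011] rz -0.982 mm 0.2
[0.0003, -0.0001, -0.0011] rz -0.982 mm 0.2
```

>>> {"api": "servo_tool", "payload": {
  "moves": [
    {"dp":[0,0,0],"delta_rot":[0,0,-1],"fingers":1},
    {"dp":[0,0,0],"delta_rot":[0,0,-1],"fingers":1},
    {"dp":[0,0,0],"delta_rot":[0,0,-1],"fingers":1},
    {"dp":[0,0,0],"delta_rot":[0,0,-1],"fingers":1},
    {"dp":[0,0,0],"delta_rot":[0,0,-1],"fingers":1}
  ]
}}

```text
clock: 9.75
position: [0.5004, -0.0229, 0.3391]
ee_rot: [0.0, 0.412, 0.911, 0.0]
contact_force: [0.4, 0.2, 0.6]
width: 0.0857
gripper_force: 0.0
```

>>> {"api": "servo_tool", "payload": {
  "moves": [
    {"dp":[0,0,0],"delta_rot":[0,0,-1],"fingers":1},
    {"dp":[0,0,0],"delta_rot":[0,0,-1],"fingers":1},
    {"dp":[0,0,0],"delta_rot":[0,0,-1],"fingers":1},
    {"dp":[0,0,0],"delta_rot":[0,0,-1],"fingers":1},
    {"dp":[0,0,0],"delta_rot":[0,0,-1],"fingers":1}
  ]
}}

```text
clock: 10.25
position: [0.5005, -0.0229, 0.339]
ee_rot: [0.0, 0.174, 0.985, 0.0]
contact_force: [-0.1, 0.5, -0.2]
width: 0.0856
gripper_force: 0.0
```

>>> {"api": "servo_tool", "payload": {
  "moves": [
    {"dp":[0,0,0],"delta_rot":[0,0,-1],"fingers":1},
    {"dp":[0,0,0],"delta_rot":[0,0,-1],"fingers":1},
    {"dp":[0,0,0],"delta_rot":[0,0,-1],"fingers":1},
    {"dp":[0,0,0],"delta_rot":[0,0,-1],"fingers":1},
    {"dp":[0,0,0],"delta_rot":[0,0,-1],"fingers":1}
  ]
}}

```text
clock: 10.75
position: [0.5005, -0.0229, 0.339]
ee_rot: [0.0, -0.075, 0.997, 0.0]
contact_force: [-0.7, 0.6, -0.1]
width: 0.0851
gripper_force: 0.0
```

>>> {"api": "servo_tool", "payload": {
  "moves": [
    {"dp":[0,0,0],"delta_rot":[0,0,-0.71],"fingers":1},
    {"dp":[0,0,0],"delta_rot":[0,0,0],"fingers":1},
    {"dp":[0,0,0],"delta_rot":[0,0,0],"fingers":1}
  ]
}}

```text
clock: 11.05
position: [0.5005, -0.0229, 0.3391]
ee_rot: [0.0, -0.108, 0.994, 0.0]
contact_force: [0.4, 0.3, 0.5]
width: 0.0851
gripper_force: 0.0
```

```bash
python3 - <<'E'
from h import *
im,d,W=cloud('wrist'); cv2.imwrite('pics/w5.png',im[:,:,::-1]); Z=W[...,2]; c=im[...,0].astype(int)-im[...,2]
b=(W[...,0]>.42)&(W[...,0]<.58)&(W[...,1]<.07)&(W[...,1]>-.12)
def rect(m,name):
    p=W[m][:,:2]*1000
    if len(p)<8: print(name,len(p));return
    r=cv2.minAreaRect(p.astype(np.float32)); print(name,len(p),np.round(r[0],1),np.round(r[1],1),round(r[2],1),'z',np.round(np.percentile(Z[m],[5,50,95])*1000,1))
rect(b&(Z>.045)&(Z<.058),'block')
rect(b&(Z>.192)&(Z<.207)&(c>30),'top')
t=(W[...,0]>.38)&(W[...,0]<.65)&(W[...,1]>.1)&(W[...,1]<.3)
rect(t&(Z>.222)&(Z<.24),'post'); rect(t&(Z>.2)&(Z<.222)&(c>40),'peg')
plan(.5,-.0235,.30,102.5,2)
E
```

```text
block 4469 [496.7 -24.1] [ 85.  110.2] 12.3 z [47.4 50.2 51.5]
top 1022 [498.5 -20.9] [10.5 46. ] 12.2 z [193.5 198.1 199.2]
post 0
peg 0
from [ 0.5005 -0.0229  0.3391] 102.37 tilt [0.007 0.007 0.   ] F [ 0.1  0.7 -0.1] w 0.0857 t 11.1
[0.0015, -0.0011, 0.0978] rz -0.011 mm 19.6
[0.0015, -0.0011, 0.0978] rz -0.011 mm 19.6
```

View pics/w5.png

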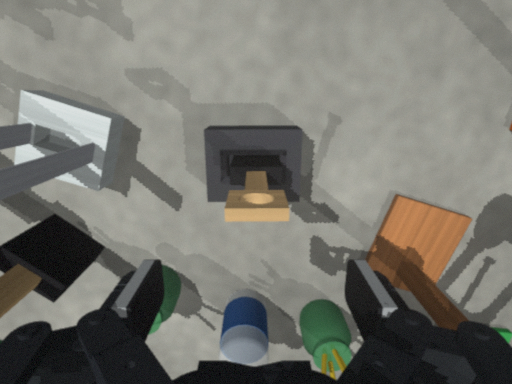

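The paddle stands in the slot with its eye plate at (257,205), top at z 198 mm, so its lower end is about 12.5 mm up. I go down with the jaws across the narrow edges.

>>> {"api": "servo_tool", "payload": {
  "moves": [
    {"dp":[0.004,0.011,0.15],"delta_rot":[0,0,0],"fingers":1},
    {"dp":[0,0,0.2],"delta_rot":[0,0,0],"fingers":1},
    {"dp":[0,0,0.195],"delta_rot":[0,0,0],"fingers":1},
    {"dp":[0,0,0],"delta_rot":[0,0,0],"fingers":0.7},
    {"dp":[0,0,0],"delta_rot":[0,0,0],"fingers":0.4}
  ],
  "force": 50
}}

```text
clock: 11.6
position: [0.4996, -0.0209, 0.2306]
ee_rot: [0.0, -0.108, 0.994, 0.0]
contact_force: [0.4, -0.0, 0.9]
width: 0.0591
gripper_force: 0.0
```

>>> {"api": "servo_tool", "payload": {
  "moves": [
    {"dp":[0,0,0],"delta_rot":[0,0,0],"fingers":0.2},
    {"dp":[0,0,0],"delta_rot":[0,0,0],"fingers":0.2},
    {"dp":[0,0,0],"delta_rot":[0,0,0],"fingers":0.2},
    {"dp":[0,0,0],"delta_rot":[0,0,0],"fingers":0.2}
  ],
  "force": 50
}}

```text
clock: 12.0
position: [0.5007, -0.0211, 0.2324]
ee_rot: [0.003, -0.108, 0.994, -0.0]
contact_force: [-0.0, -0.7, 5.7]
width: 0.0455
gripper_force: 52.1
```

>>> {"api": "servo_tool", "payload": {
  "moves": [
    {"dp":[0,0,-0.05],"delta_rot":[0,0,0],"fingers":0.2},
    {"dp":[0,0,-0.07],"delta_rot":[0,0,0],"fingers":0.2},
    {"dp":[0,0,-0.1],"delta_rot":[0,0,0],"fingers":0.2},
    {"dp":[0,0,-0.12],"delta_rot":[0,0,0],"fingers":0.2},
    {"dp":[0,0,0],"delta_rot":[0,0,0],"fingers":0.2}
  ]
}}

```text
clock: 12.5
position: [0.5007, -0.0211, 0.3015]
ee_rot: [0.004, -0.108, 0.994, -0.001]
contact_force: [0.9, -0.2, -1.8]
width: 0.0457
gripper_force: 52.1
```

```bash
python3 -c "
from h import *
plan(.445,.21,.29,85.5,8)"
```

```text
from [ 0.5007 -0.0211  0.3015] 102.44 tilt [-0.019  0.072  0.   ] F [ 0.9 -0.2 -1.8] w 0.0457 t 12.5
[0.0029, 0.1486, 0.0072] rz 0.37 mm 29.8
[0.0084, 0.1484, 0.0072] rz 0.37 mm 29.8
[0.0139, 0.148, 0.0072] rz 0.37 mm 29.8
[0.0193, 0.1473, 0.0072] rz 0.37 mm 29.8
[0.0247, 0.1465, 0.0072] rz 0.37 mm 29.8
[0.0301, 0.1455, 0.0072] rz 0.37 mm 29.8
[0.0355, 0.1443, 0.0072] rz 0.37 mm 29.8
[0.0408, 0.1429, 0.0072] rz 0.37 mm 29.8
```

>>> {"api": "servo_tool", "payload": {
  "moves": [
    {"dp":[0.003,0.1,0.007],"delta_rot":[0,0,0.37],"fingers":0.2},
    {"dp":[0.0084,0.148,0.007],"delta_rot":[0,0,0.37],"fingers":0.2},
    {"dp":[0.014,0.148,0.007],"delta_rot":[0,0,0.37],"fingers":0.2},
    {"dp":[0.019,0.148,0.007],"delta_rot":[0,0,0.37],"fingers":0.2},
    {"dp":[0.025,0.147,0.007],"delta_rot":[0,0,0.37],"fingers":0.2}
  ]
}}

```text
clock: 13.0
position: [0.4653, 0.1152, 0.2901]
ee_rot: [-0.001, -0.015, 1.0, 0.0]
contact_force: [0.8, -0.1, -1.8]
width: 0.0452
gripper_force: 52.3
```

>>> {"api": "servo_tool", "payload": {
  "moves": [
    {"dp":[0.03,0.146,0.007],"delta_rot":[0,0,0.37],"fingers":0.2},
    {"dp":[0.035,0.144,0.007],"delta_rot":[0,0,0.37],"fingers":0.2},
    {"dp":[0.04,0.143,0.007],"delta_rot":[0,0,0.37],"fingers":0.2},
    {"dp":[0,0.05,0],"delta_rot":[0,0,0],"fingers":0.2},
    {"dp":[0,0,0],"delta_rot":[0,0,0],"fingers":0.2}
  ]
}}

```text
clock: 13.5
position: [0.4464, 0.2117, 0.2863]
ee_rot: [-0.0, 0.038, 0.999, 0.0]
contact_force: [0.1, -0.2, -2.6]
width: 0.0455
gripper_force: 52.5
```

>>> {"api": "servo_tool", "payload": {
  "moves": [
    {"dp":[0,0,0],"delta_rot":[0,0,0],"fingers":0.2},
    {"dp":[0,0,0],"delta_rot":[0,0,0],"fingers":0.2}
  ]
}}

```text
clock: 13.7
position: [0.4469, 0.2098, 0.287]
ee_rot: [0.0, 0.04, 0.999, -0.0]
contact_force: [-0.2, 0.2, -2.2]
width: 0.0455
gripper_force: 52.5
```

```bash
python3 - <<'E'
from h import *
def rect(m,name):
    p=W[m][:,:2]*1000
    if len(p)<8: print(name,len(p));return
    r=cv2.minAreaRect(p.astype(np.float32)); print(name,len(p),np.round(r[0],1),np.round(r[1],1),round(r[2],1),'z',np.round(np.percentile(Z[m],[2,50,98])*1000,1),'mean',p.mean(0).round(1))
for n in('wrist','top','scene'):
    im,d,W=cloud(n); cv2.imwrite(f'pics/{n}6.png',im[:,:,::-1]); Z=W[...,2]; R,G,B=[im[...,i].astype(int) for i in range(3)]
    X,Y=W[...,0],W[...,1]; print(n)
    t=(X>.48)&(X<.65)&(Y>.17)&(Y<.28)
    rect(t&(Z>.222)&(Z<.24)&(R-B>20),'posttop')
    rect(t&(X<.585)&(Z>.19)&(Z<.225)&(R-B>40),'peg'); rect(t&(X<.53)&(Z>.19)&(Z<.225)&(R>2.2*G),'knob')
    e=(X>.40)&(X<.49)&(Y>.12)&(Y<.31)&(R-B>35)
    rect(e&(Z>.17)&(Z<.35),'wood'); 
    zt=np.nanpercentile(Z[e],99) if e.any() else 0; rect(e&(Z>zt-.008)&(Z<zt+.006),'woodtop')
plan(.474,.230,.30,85.5,2)
E
```

```text
wrist
posttop 0
peg 577 [504.  227.2] [14.8  8.1] 89.2 z [205.2 214.  218.4] mean [502.5 227.1]
knob 556 [503.9 227.2] [ 8.  14.9] 1.5 z [205.5 214.1 218.4] mean [502.5 227. ]
wood 6751 [443.4 213.4] [52.3 15.8] 87.8 z [177.1 238.2 253.6] mean [442.4 212.3]
woodtop 2838 [444.6 209.7] [44.9 11.9] 85.2 z [246.7 252.7 253.8] mean [444.2 211.2]
top
posttop 78 [603.7 220.7] [20.6 22.5] 0.5 z [223.8 227.8 231.4] mean [603.6 220.8]
peg 122 [543.6 226.4] [11.7 80.8] 87.0 z [207.8 214.1 219.1] mean [540.6 225.6]
knob 13 [507.1 227.8] [ 5.3 10.9] 3.7 z [209.1 217.6 219.8] mean [506.2 227.7]
wood 2
woodtop 1
scene
posttop 58 [606.2 218.6] [21.7 24.1] 87.1 z [222.2 224.6 227.9] mean [606.8 218.4]
peg 102 [544.5 222.3] [14.2 78.4] 82.6 z [204.5 210.9 214.7] mean [541.3 223.6]
knob 11 [508.3 226.9] [ 5.1 13.9] 2.3 z [208.5 213.3 215.5] mean [508.5 226.3]
wood 261 [452.5 230.7] [90.2 25.3] 86.1 z [173.1 219.6 314.1] mean [453.4 218.3]
woodtop 190 [468.1 187.4] [79.  36.5] 74.8 z [611.2 614.3 619.2] mean [464.  182.9]
from [0.4469 0.21   0.2871] 85.41 tilt [0.005 0.007 0.   ] F [-0.1 -0.1 -2.7] w 0.0454 t 13.85
[-0.0634, 0.0552, -0.0321] rz -0.008 mm 18.0
[-0.0635, 0.0552, -0.0321] rz -0.008 mm 18.0
```

View pics/wrist6.png

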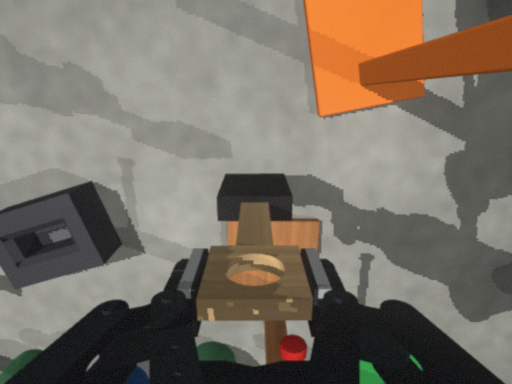

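The view shows the eye at (255,268) in the jaws, with the red knob beyond it at (292,347). I line the eye up with the peg axis in front of the knob.

>>> {"api": "servo_tool", "payload": {
  "moves": [
    {"dp":[-0.03,0.06,0.04],"delta_rot":[0,0,0],"fingers":0.2},
    {"dp":[-0.04,0.051,0.04],"delta_rot":[0,0,0],"fingers":0.2},
    {"dp":[-0.049,0,0.0185],"delta_rot":[0,0,0],"fingers":0.2},
    {"dp":[0,0,0],"delta_rot":[0,0,0],"fingers":0.2},
    {"dp":[0,0,0],"delta_rot":[0,0,0],"fingers":0.2}
  ]
}}

```text
clock: 14.35
position: [0.4724, 0.2311, 0.2669]
ee_rot: [-0.0, 0.039, 0.999, 0.0]
contact_force: [0.8, 0.2, -1.9]
width: 0.0455
gripper_force: 52.6
```

```bash
python3 - <<'E'
from h import *
def rect(m,name):
    p=W[m][:,:2]*1000
    if len(p)<8: print(name,len(p));return
    r=cv2.minAreaRect(p.astype(np.float32)); print(name,len(p),np.round(r[0],1),np.round(r[1],1),round(r[2],1),'z',np.round(np.percentile(Z[m],[2,50,98])*1000,1),'mean',p.mean(0).round(1))
im,d,W=cloud('wrist'); cv2.imwrite('pics/w7.png',im[:,:,::-1]); Z=W[...,2]; R,G,B=[im[...,i].astype(int) for i in range(3)]
X,Y=W[...,0],W[...,1]
rect((X>.48)&(X<.53)&(Y>.17)&(Y<.28)&(Z>.19)&(Z<.225)&(R>2.2*G),'knob')
e=(X>.43)&(X<.49)&(Y>.18)&(Y<.28)&(R-B>35)
rect(e&(Z>.226)&(Z<.24),'top'); rect(e&(Z>.18)&(Z<.24),'eye')
plan(.472,.23,.267,85.5,2)
E
```

```text
knob 814 [504.4 227.3] [11.9 15.8] 19.8 z [205.1 214.7 218.5] mean [503.  227.5]
top 2667 [470.2 231. ] [45.2 11.5] 86.6 z [227.  232.7 233.8] mean [469.8 232.7]
eye 5870 [470.  230.4] [46.7 16.7] 78.9 z [183.8 221.8 233.6] mean [468.2 233.6]
from [0.4722 0.2311 0.2672] 85.48 tilt [ 0.002 -0.002  0.   ] F [-0.1 -0.5 -3.3] w 0.0452 t 14.4
[0.0002, -0.0027, 0.0006] rz -0.002 mm 0.6
[0.0002, -0.0027, 0.0006] rz -0.002 mm 0.6
```

View pics/w7.png

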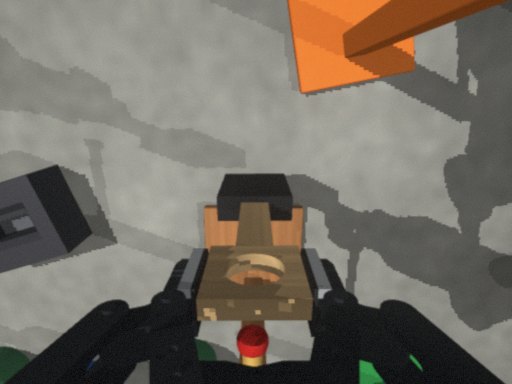

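The eye at (255,268) is now lined up with the knob at (253,340), within 1 mm by the measurement. I slide it on.

>>> {"api": "servo_tool", "payload": {
  "moves": [
    {"dp":[-0.05,-0.004,0],"delta_rot":[0,0,0],"fingers":0.2},
    {"dp":[-0.06,0,0],"delta_rot":[0,0,0],"fingers":0.2},
    {"dp":[-0.05,0,0],"delta_rot":[0,0,0],"fingers":0.2},
    {"dp":[0,0,0],"delta_rot":[0,0,0],"fingers":0.2}
  ]
}}

```text
clock: 14.8
position: [0.5062, 0.2276, 0.2677]
ee_rot: [0.001, 0.04, 0.999, 0.001]
contact_force: [-0.3, 0.4, -2.1]
width: 0.0452
gripper_force: 52.6
```

>>> {"api": "servo_tool", "payload": {
  "moves": [
    {"dp":[-0.05,0,0],"delta_rot":[0,0,0],"fingers":0.2},
    {"dp":[-0.07,0,0],"delta_rot":[0,0,0],"fingers":0.2},
    {"dp":[-0.07,0,0],"delta_rot":[0,0,0],"fingers":0.2},
    {"dp":[-0.025,0,0],"delta_rot":[0,0,0],"fingers":0.2},
    {"dp":[0,0,0],"delta_rot":[0,0,0],"fingers":0.2}
  ]
}}

```text
clock: 15.3
position: [0.548, 0.2243, 0.2672]
ee_rot: [0.0, 0.04, 0.999, 0.0]
contact_force: [1.0, 0.0, -2.9]
width: 0.0451
gripper_force: 52.6
```

>>> {"api": "servo_tool", "payload": {
  "moves": [
    {"dp":[0,0,0.015],"delta_rot":[0,0,0],"fingers":0.2},
    {"dp":[0,0,0.015],"delta_rot":[0,0,0],"fingers":0.2},
    {"dp":[0,0,0.005],"delta_rot":[0,0,0],"fingers":0.2},
    {"dp":[0,0,0],"delta_rot":[0,0,0],"fingers":0.2}
  ]
}}

```text
clock: 15.7
position: [0.5464, 0.2245, 0.2603]
ee_rot: [-0.0, 0.039, 0.999, 0.0]
contact_force: [0.0, -0.7, -2.8]
width: 0.0453
gripper_force: 52.6
```

>>> {"api": "servo_tool", "payload": {
  "moves": [
    {"dp":[0,0,0.005],"delta_rot":[0,0,0],"fingers":0.2},
    {"dp":[0,0,0.005],"delta_rot":[0,0,0],"fingers":0.2},
    {"dp":[0,0,0],"delta_rot":[0,0,0],"fingers":0.2}
  ]
}}

```text
clock: 16.0
position: [0.5469, 0.2245, 0.2586]
ee_rot: [0.0, 0.039, 0.999, 0.0]
contact_force: [0.4, 0.4, -2.5]
width: 0.0454
gripper_force: 52.6
```

>>> {"api": "servo_tool", "payload": {
  "moves": [
    {"dp":[0,0,0.005],"delta_rot":[0,0,0],"fingers":0.2},
    {"dp":[0,0,0],"delta_rot":[0,0,0],"fingers":0.2}
  ]
}}

```text
clock: 16.2
position: [0.5469, 0.2245, 0.2584]
ee_rot: [0.001, 0.039, 0.999, 0.001]
contact_force: [-1.9, -0.6, 3.0]
width: 0.0454
gripper_force: 53.2
```

Force rose as the eye landed on the peg. I open slowly.

>>> {"api": "servo_tool", "payload": {
  "moves": [
    {"dp":[0,0,0],"delta_rot":[0,0,0],"fingers":0.6},
    {"dp":[0,0,0],"delta_rot":[0,0,0],"fingers":0.8},
    {"dp":[0,0,0],"delta_rot":[0,0,0],"fingers":1},
    {"dp":[0,0,0],"delta_rot":[0,0,0],"fingers":1},
    {"dp":[0,0,0],"delta_rot":[0,0,0],"fingers":1}
  ]
}}

```text
clock: 16.7
position: [0.5469, 0.2245, 0.2574]
ee_rot: [0.0, 0.039, 0.999, 0.0]
contact_force: [-1.3, 0.1, 0.5]
width: 0.0858
gripper_force: 0.0
```

>>> {"api": "servo_tool", "payload": {
  "moves": [
    {"dp":[0,0,-0.05],"delta_rot":[0,0,0],"fingers":1},
    {"dp":[0,0,-0.15],"delta_rot":[0,0,0],"fingers":1},
    {"dp":[0,0,-0.2],"delta_rot":[0,0,0],"fingers":1},
    {"dp":[0,0,-0.2],"delta_rot":[0,0,0],"fingers":1},
    {"dp":[0.1,0,-0.1],"delta_rot":[0,0,0],"fingers":1}
  ]
}}

```text
clock: 17.2
position: [0.5293, 0.226, 0.4018]
ee_rot: [0.004, 0.04, 0.999, 0.001]
contact_force: [-0.8, 0.2, -0.0]
width: 0.0853
gripper_force: 0.0
```

>>> {"api": "servo_tool", "payload": {
  "moves": [
    {"dp":[0.2,0,0],"delta_rot":[0,0,0],"fingers":1},
    {"dp":[0.2,0,0],"delta_rot":[0,0,0],"fingers":1},
    {"dp":[0,0,0],"delta_rot":[0,0,0],"fingers":1},
    {"dp":[0,0,0],"delta_rot":[0,0,0],"fingers":1},
    {"dp":[0,0,0],"delta_rot":[0,0,0],"fingers":1}
  ]
}}

```text
clock: 17.7
position: [0.448, 0.2323, 0.398]
ee_rot: [0.001, 0.039, 0.999, 0.001]
contact_force: [-0.8, 0.5, -0.3]
width: 0.0853
gripper_force: 0.0
```

```bash
python3 - <<'E'
from h import *
ims=[]
for k in range(8):
    im,d,W=cloud('scene'); Z=W[...,2]; R,B=im[...,0].astype(int),im[...,2].astype(int)
    e=(W[...,0]>.5)&(W[...,0]<.58)&(W[...,1]>.15)&(W[...,1]<.3)
    m=e&(Z>.05)&(Z<.105)&(R<50)
    if k in(0,7): print(k,m.sum(),np.nanmean(W[m],0).round(4),np.nanpercentile(W[m],[2,98],axis=0).round(3).tolist())
    m=e&(Z>.13)&(Z<.226)
    if k in(0,7): print('wood',np.nanmean(W[m],0).round(4))
a=im[100:270,260:460,::-1]; w=cloud('wrist')[0][:,:,::-1]
cv2.imwrite('pics/s8.png',np.hstack([cv2.resize(a,(450,383)),cv2.resize(w,(350,383))]))
E
```

```text
0 143 [0.5563 0.2094 0.0792] [[0.544, 0.195, 0.052], [0.56, 0.227, 0.104]]
wood [0.5484 0.2226 0.1933]
7 146 [0.5561 0.2097 0.0805] [[0.543, 0.195, 0.051], [0.56, 0.228, 0.105]]
wood [0.5487 0.2226 0.1938]
```

View pics/s8.png

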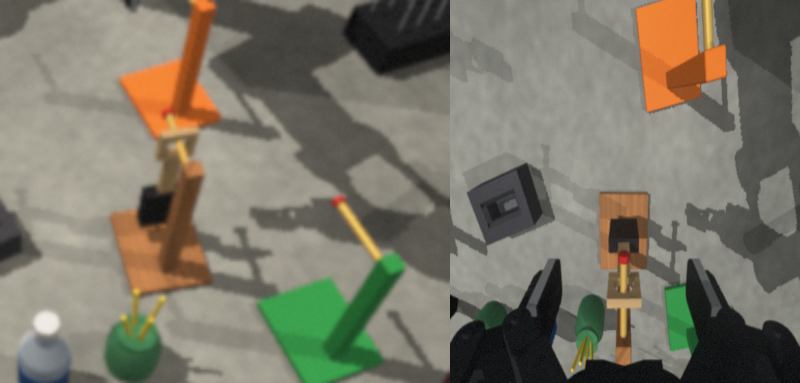

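Both views show the paddle hanging by its eye on the wooden post's peg, behind the red knob: the eye is at about (180,135) on the left and (623,290) on the right. I let it settle, then hand in.

>>> {"api": "servo_tool", "payload": {
  "moves": [
    {"dp":[0,0,0],"delta_rot":[0,0,0],"fingers":1},
    {"dp":[0,0,0],"delta_rot":[0,0,0],"fingers":1},
    {"dp":[0,0,0],"delta_rot":[0,0,0],"fingers":1},
    {"dp":[0,0,0],"delta_rot":[0,0,0],"fingers":1},
    {"dp":[0,0,0],"delta_rot":[0,0,0],"fingers":1}
  ]
}}

```text
clock: 18.65
position: [0.4471, 0.2323, 0.3975]
ee_rot: [0.0, 0.039, 0.999, 0.0]
contact_force: [0.4, 0.2, -0.4]
width: 0.0854
gripper_force: 0.0
```

>>> {"api": "servo_tool", "payload": {
  "moves": [
    {"dp":[0,0,0],"delta_rot":[0,0,0],"fingers":1},
    {"dp":[0,0,0],"delta_rot":[0,0,0],"fingers":1},
    {"dp":[0,0,0],"delta_rot":[0,0,0],"fingers":1},
    {"dp":[0,0,0],"delta_rot":[0,0,0],"fingers":1},
    {"dp":[0,0,0],"delta_rot":[0,0,0],"fingers":1}
  ]
}}

```text
clock: 19.15
position: [0.4471, 0.2323, 0.3975]
ee_rot: [0.0, 0.039, 0.999, 0.0]
contact_force: [0.2, -0.3, 0.1]
width: 0.0857
gripper_force: 0.0
```

>>> {"api": "servo_tool", "payload": {
  "moves": [
    {"dp":[0,0,0],"delta_rot":[0,0,0],"fingers":1},
    {"dp":[0,0,0],"delta_rot":[0,0,0],"fingers":1},
    {"dp":[0,0,0],"delta_rot":[0,0,0],"fingers":1},
    {"dp":[0,0,0],"delta_rot":[0,0,0],"fingers":1},
    {"dp":[0,0,0],"delta_rot":[0,0,0],"fingers":1}
  ]
}}

```text
clock: 19.65
position: [0.4471, 0.2322, 0.3975]
ee_rot: [0.0, 0.039, 0.999, 0.0]
contact_force: [0.3, 0.6, 0.1]
width: 0.0851
gripper_force: 0.0
```

```bash
python3 -c "
from h import *
print(manip.sign_off())"
```

```text
the job is handed in; nothing more can be done
None
```

I stood the paddle on the slot's bottom in the bench block, took it again by the eye's narrow edges, hung it still on the wooden post's peg past the red knob, and handed the job in at about 20 s; no verdict was returned.

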